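Lock a scraper into the edge dresser

ROBOT

A 6-joint arm with a two-finger parallel gripper is mounted at the origin on the work surface. World frame = base frame: x ahead of the robot, y to its left, z up, the work surface at z = 0. Lengths are in m, angles in rad, forces in N, time in s.
With the tool pointing down it reaches from about 0.25 to 0.775 m from the base axis. Payload 8.9 kg.
Tool frame: the origin (TCP) lies midway between the tips of the shut fingers; the grasp point (between the pads) lies 19 mm behind it (grip_point_offset is the distance from the TCP to the grasp point, in m); z points along the fingers, y is the line along which they close (so a half turn about z gives the same grasp; the last joint's range is limited). The gripper opens to 85 mm and grips with 20 to 120 N. Pads are 22 mm wide; open, the fingers measure 114 mm over their backs; the gripper's body (76 mm by 85 mm) begins 54 mm behind the grasp point. The pads swing forward as they close: fully open they stand 13 mm farther back than shut.
Start: joints at [-1.336, 0.291, -0.153, 1.127, 0, 1.431], TCP at [0.192, -0.489, 0.231] pointing down, gripper open.
Joint ranges: [-2.52, 2.52], [-0.91, 1.74], [-1.3, 1.37], [-1.96, 2.02], [-1.52, 1.47], [-3.14, 3.14]. Speed limits (rad/s): [2.22, 2.22, 2.79, 3.14, 3.14, 3.14].

INTERFACE

Orientations are given as a 3x3 rotation matrix whose columns are the frame's x, y, z axes.
In Python, from rig import * gives the robot as it stands.
- The arm moves only by the tool apply_moves, never from a script. Its argument "steps" is a list of rows, each a list of 4 numbers: the shift along the world's x, y, z in mm, then the turn about the world's z in degrees. A call has exactly 5 rows; each row shifts and turns the commanded pose from where the row before left it; what a row does not reach is not made up. A row lasts 1/10 s, in which the tool goes at most 50 mm and 8.59 degrees, less where a joint would pass 70% of its speed; a pose out of reach is approached as far as the arm can. A call is refused whole if a number of a shift passes 50 or a number of a turn 8.59, either way. A call with a gripper value outside its range is refused whole. "claw" is the finger opening in mm, from 0 to 85.4, set as the call begins (left out, the last holds). The fingers move at their own pace and stop on an object; the grip force is fixed at half the most. Time passes only in rows, so rows that do not move let the fingers close, or fill a call up. It gives the time, the measured TCP pose, the force, the opening and the grip force at its end, in the units of the state.
- read_state(): the state, without advancing time (a new reading comes with each control period).
- snapshot(name): name is "scene" or "top" or "wrist"; returns the picture (400x640x3 uint8, red, green, blue); there is no depth.
- get_calibration(name): a dict with "camera_matrix" (3x3 intrinsics, pixels), "R" (3x3) and "t" (3): a world point X has camera coordinates R X + t; the wrist camera has in their place "tool_from_camera" (4x4, takes a point from camera to tool coordinates, whose origin is the TCP and whose axes are the flange's). Camera axes: x right, y down, z forward; pixel columns grow to the right and rows downward; lengths in m; the calibration is good to about 2 mm. The wrist camera is an equidistant fisheye: a pixel r from the principal point sees the ray r / f radians off the axis. A picture is of the moment at which its call begins: read the wrist's pose just before it. get_calibration takes no time and is no camera call.
- job_done(): hands the job in; it is judged then, once.
The state is a dict: "time": time; "joint_positions": joint angles; "joint_vel": joint speeds; "effort": joint torques, N m; "eef_pos": TCP position; "orientation": TCP orientation; "contact_force": force on the tool from outside, world axes, zero at the start; "torque": the same for the moment, N m; "finger_gap": opening from 0.0 (shut) to 1.0 (fully open); "gripper_force": force on a finger pad.
Only numpy, scipy, OpenCV 4.12 (cv2) and the standard library are available. Lean on these libraries where they do the work, as an engineer would, in place of code of your own. Each camera call takes 0.05 s, during which the arm holds its last target. There are 200 camera calls.

TASK

Take the wood-backed scraper out of its wooden rest and slide its blade edge down into the slot of the steel edge dresser until it stands on the slot's floor. Then turn the knurled collar on the dresser's post until the keyways hidden inside it drop over the post's pins, press it fully home against its spring, and finish while still holding it pressed home: do not let go. Leave the other tools and things on the bench where they are.

Things in the scene. Friction and masses are not known exactly. Their poses are not given: they have to be found in the camera images.
- scraper: Flat scraper standing edge down in the wooden rest. Steel blade 88 long (x), 4 thick (y), from z = 0 to the wooden back (the grip): 96 long, 18 thick, from z = 42 to z = 72 mm. 160 g. Origin: middle of the blade's lower edge; z up. It may lean a few degrees in the rest; it goes into the dresser either way round. It must rise 30 mm to clear the rest.
- rest: Fixed wooden block 130 (x) x 64 (y) x 38 mm high with a slot 96 x 6 mm along x, its floor 8 mm above the bench, in which the scraper stands at the start. Origin: centre of the underside.
- dresser: Fixed edge dresser on a steel base 130 (x) x 200 (y) x 12 mm. At its +y end a grey slotted block 112 (x) x 50 (y), top 52 mm above the bench; at its -y end a round post with the knurled collar on it, 115 mm from the slot, centre to centre. Origin: centre of the base's underside; z up.
- slot_floor (a point): Centre of the floor of the dresser's slot, 20 mm above the bench, 32 mm below the mouth; axes as the dresser. The slot is 96 mm long (dresser's x), 7 mm wide, with sloped lips in the top 6 mm. It takes only the blade: seated, the scraper's wooden back stays 10 mm above the block.
- slot_mouth (a point): Centre of the slot's mouth, on the top of the grey block, 52 mm above the bench.
- post_foot (a point): Foot of the post, on its axis, on top of the base, 12 mm above the bench; axes as the dresser. The post is 20 mm thick; its three pins (5 mm thick, a third of a turn apart, tops 58 mm above the bench) are out of sight inside the collar. Which way they point cannot be seen or read: it must be felt.
- collar: Loose knurled aluminium collar, a closed cap 46 mm in diameter (the grip), 40 mm high, 120 g, over the post. Origin: centre of its underside; z up. At the start it rests on the pins, underside 50 mm above the bench. Inside are three keyways 11 mm wide, a third of a turn apart. It drops when keyways and pins agree within about 0.17 rad. Fingers may reach to 5 mm above its underside.
- collar_top (a point): Centre of the collar's flat top, 40 mm above its underside. Turn the collar either way, at most 1.75 rad (100 degrees) from its start, trying a light push about every 0.13 rad. Over the pins it sinks 5 mm onto the sprung plate (top at 85 mm above the bench); fully home it goes 8 mm further (top at 77 mm). Let go, the spring lifts it again.
- plate (a joint): How far the sprung pressure plate (a steel disc 52 mm in diameter round the post under the collar, with an arm into the grey block) is pushed down, in m: 0 up (spring force about 4 N), 0.008 at its stop, fully home (about 9 N).
- wide_chisel: Bystander: wide chisel, wooden handle 130 mm, blade 120 mm, lying beyond the dresser. Origin: where handle and blade meet, on the bench; blade along +x.
- gouge: Bystander: narrow chisel, handle 130 mm, blade 110 mm, lying beyond the rest. Origin: where handle and blade meet.
- skew_chisel: Bystander: small chisel, handle 115 mm, blade 100 mm, lying between the robot and the dresser. Origin: where handle and blade meet.
- mallet: Bystander: round wooden carver's mallet standing head down, head 88 mm in diameter, 215 mm tall. Origin: centre of the underside.
- wax_tin: Bystander: small round tin, 54 mm in diameter, 34 mm high, standing just beyond the dresser. Origin: centre of the underside.
- offcut: Bystander: wooden offcut 75 x 30 x 22 mm, in front of and between rest and dresser. Origin: centre of the underside.
- whetstone: Bystander: pale whetstone 180 x 55 on a wooden base 200 x 70 mm, 36 mm high. Origin: centre of the underside.
Not all that is in view belongs to the job. Leave any green look-alike of the collar alone. There is more than one size of the scraper; the job needs the larger.

How it is judged:
By the outcome, as a careful person would: the job done as asked, in the order asked, and still so for the second after the job is handed in, while the arm keeps its last pose, push and grip.
It also fails if it takes over 67 s, if anything falls off the work surface, if the arm or the gripper's body presses on something with over 40 N, if the wrist force passes 120 N, or if a joint passes its speed limit or range.

## Working session

There is one attempt and no reset: what is moved stays moved. The work goes in short steps, Python scripts to look and compute and a tool call to move; the robot and the scene stay as the last step left them, time stands still between calls to the robot, and variables do not carry over. Pictures are saved under pics/ and viewed, at most 10 in all, crops included, and the job is handed in when it is done.

Besides the shell and the picture viewer there is one more tool, called after "Request:" in YAML: its name, and indented under it one key for each argument. apply_moves: Moves the arm, as the interface text tells. Its arguments: {"type":"object","properties":{"steps":{"type":"array","items":{"type":"array","items":{"type":"number"}}},"claw":{"type":"number"}},"required":["steps"]}

```bash
mkdir -p pics; ls; python3 - <<'E'
from rig import *
import cv2
for n in ("scene","top"):
    im=snapshot(n); cv2.imwrite(f"pics/{n}0.png",im[:,:,::-1])
    print(n,get_calibration(n))
print(get_calibration("wrist"))
s=read_state();print(s)
E
```

```text
pics
scene {'camera_matrix': array([[495.48929279,   0.        , 316.36445274],
       [  0.        , 495.48929279, 192.52165801],
       [  0.        ,   0.        ,   1.        ]]), 'R': array([[-0.37702995,  0.9261973 ,  0.00264128],
       [ 0.69932647,  0.28654443, -0.65485478],
       [-0.60728157, -0.24505275, -0.75575012]]), 't': array([ 0.2332863 , -0.32303927,  1.806142  ])}
top {'camera_matrix': array([[418.4010679 ,   0.        , 323.44419107],
       [  0.        , 418.4010679 , 202.94343766],
       [  0.        ,   0.        ,   1.        ]]), 'R': array([[ 0.02675428, -0.99945363,  0.01940764],
       [-0.98541032, -0.02963278, -0.16759593],
       [ 0.16807946, -0.01464058, -0.98566472]]), 't': array([-0.06580015,  0.54971612,  1.08446125])}
{'camera_matrix': array([[309.70691629,   0.        , 320.97218991],
       [  0.        , 309.70691629, 203.17604586],
       [  0.        ,   0.        ,   1.        ]]), 'tool_from_camera': array([[ 1.14060596e-04, -9.55015551e-01, -2.96555702e-01,
         7.57724181e-02],
       [ 9.99998967e-01,  5.33907975e-04, -1.33475748
[... 324 characters left out ...]
637142e-06,  1.43149781e+00]), 'joint_vel': array([-0.00039949, -0.00124538,  0.00280824, -0.00037366, -0.00075828,
       -0.00191876]), 'effort': array([ 2.40557456e-03, -5.37978995e+01,  3.31919217e+01,  9.20973485e-03,
       -2.16561598e-04, -4.01637294e-06]), 'eef_pos': array([ 0.19161997, -0.48838151,  0.23080785]), 'orientation': array([[ 9.30951579e-01,  3.65142566e-01, -2.54146620e-04],
       [ 3.65142616e-01, -9.30950936e-01,  1.10632168e-03],
       [ 1.67367105e-04, -1.12273168e-03, -9.99999356e-01]]), 'contact_force': array([-0.05140389,  0.19510877, -0.73218485]), 'torque': array([ 0.01451538, -0.01739499, -0.0674183 ]), 'gripper_force': 0.0, 'finger_gap': 0.9976405363276987}
```

View pics/top0.png

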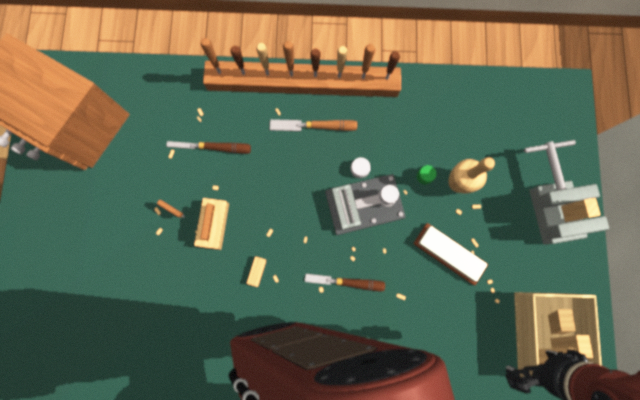

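View pics/scene0.png

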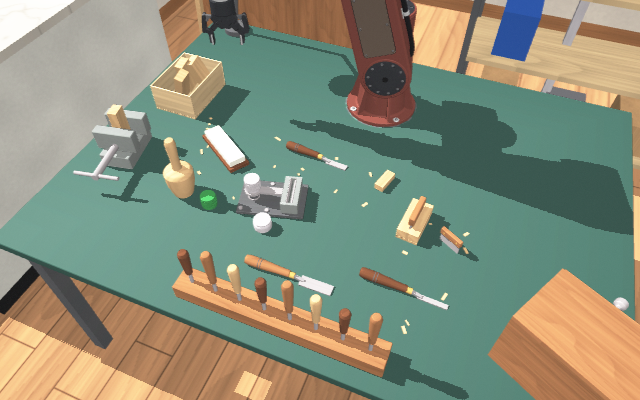

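The top view shows the scraper in its rest at about (206,222), and the small look-alike lying at (169,208). The dresser's slot is at about (346,206), its collar at (389,195) and the wax tin at (361,167). Next I'll cast these to positions.

```bash
cat > h.py <<'E'
from rig import *
import cv2, numpy as np
def cast(name,uv,z,st=None):
    c=get_calibration(name);K=c["camera_matrix"];uv=np.atleast_2d(np.array(uv,float))
    x=(uv[:,0]-K[0,2])/K[0,0];y=(uv[:,1]-K[1,2])/K[1,1]
    if name=="wrist":
        r=np.hypot(x,y)+1e-12;d=np.c_[np.sin(r)*x/r,np.sin(r)*y/r,np.cos(r)]
        T=c["tool_from_camera"];R=st["orientation"]
        o=R@T[:3,3]+st["eef_pos"];d=d@(R@T[:3,:3]).T
    else:
        R,t=c["R"],c["t"];o=-R.T@t;d=np.c_[x,y,np.ones(len(x))]@R
    return o+d*((z-o[2])/d[:,2])[:,None]
def shot(name,tag=None):
    st=read_state();im=snapshot(name)
    if tag: cv2.imwrite(f"pics/{tag}.png",im[:,:,::-1])
    return st,im
E
python3 - <<'E'
from h import *
np.set_printoptions(precision=4,suppress=True)
print("scr",cast("top",[206,222],.075), cast("top",[[210,205],[203,240]],.08))
print("slot",cast("top",[[343,188],[350,226]],.052))
print("collar",cast("top",[389,194],.09),"tin",cast("top",[361,167],.034),"green",cast("top",[428,173],.03))
print("rest",cast("top",[[200,198],[229,200],[222,249],[195,246]],.038))
print("base",cast("top",[[400,215],[395,177]],.012), cast("top",[[334,232]],.012))
print("smalls",cast("top",[169,208],.02))
E
```

```text
scr [[0.4871 0.2544 0.075 ]] [[0.5314 0.246  0.08  ]
 [0.4398 0.2573 0.08  ]]
slot [[ 0.5932 -0.102   0.052 ]
 [ 0.4902 -0.1227  0.052 ]]
collar [[ 0.5729 -0.2205  0.09  ]] tin [[ 0.6581 -0.1521  0.034 ]] green [[ 0.6479 -0.3401  0.03  ]]
rest [[0.5564 0.2852 0.038 ]
 [0.5533 0.2065 0.038 ]
 [0.4204 0.2165 0.038 ]
 [0.4263 0.2886 0.038 ]]
base [[ 0.5297 -0.2648  0.012 ]
 [ 0.6378 -0.251   0.012 ]] [[ 0.477 -0.082  0.012]]
smalls [[0.5292 0.3728 0.02  ]]
```

Request:
apply_moves:
  steps:
    - [5, 10, 30, 7.7]
    - [15, 37, 20, 7.7]
    - [20, 37, 10, 7.7]
    - [20, 37, 0, 7.7]
    - [20, 37, 0, 7.7]
  claw: 85

```text
time: 0.6
eef_pos: [0.2721, -0.3294, 0.2914]
orientation: [[0.497, 0.868, 0.0], [0.868, -0.497, -0.0], [-0.0, 0.0, -1.0]]
contact_force: [1.4, 0.3, 0.8]
finger_gap: 0.996
gripper_force: 0.0
```

Request:
apply_moves:
  steps:
    - [20, 37, 0, 7.7]
    - [20, 38, 0, 7.7]
    - [20, 40, 0, 7.7]
    - [15, 40, 0, 7.7]
    - [15, 40, 0, 7.7]

```text
time: 1.1
eef_pos: [0.3619, -0.134, 0.2912]
orientation: [[-0.152, 0.988, -0.0], [0.988, 0.152, 0.0], [0.0, -0.0, -1.0]]
contact_force: [0.6, -0.9, -0.5]
finger_gap: 0.995
gripper_force: 0.0
```

Request:
apply_moves:
  steps:
    - [15, 40, 0, 7.7]
    - [15, 40, 0, 7.7]
    - [15, 40, 0, 7.7]
    - [15, 40, 0, 7.7]
    - [15, 40, 0, 7.7]

```text
time: 1.6
eef_pos: [0.4368, 0.0661, 0.2912]
orientation: [[-0.734, 0.679, -0.0], [0.679, 0.734, -0.0], [0.0, -0.0, -1.0]]
contact_force: [1.0, -0.6, -0.5]
finger_gap: 0.995
gripper_force: 0.0
```

Request:
apply_moves:
  steps:
    - [15, 40, 0, 7.7]
    - [15, 40, 0, 7.7]
    - [10, 40, 0, 7.7]
    - [5, 40, 0, 7.7]
    - [5, 30, 0, 7.3]

```text
time: 2.1
eef_pos: [0.4865, 0.2565, 0.2907]
orientation: [[-0.997, 0.08, -0.001], [0.08, 0.997, -0.0], [0.001, -0.0, -1.0]]
contact_force: [0.3, -0.5, -0.3]
finger_gap: 0.993
gripper_force: 0.0
```

```bash
python3 - <<'E'
from h import *
st,im=shot("wrist","w1"); print(st["time"],st["eef_pos"],st["orientation"],st["joint_positions"])
E
```

```text
2.1 [0.48645191 0.25653141 0.29073453] [[-9.96768515e-01  8.03230616e-02 -8.56781254e-04]
 [ 8.03231201e-02  9.96768878e-01 -3.41086093e-05]
 [ 8.51273181e-04 -1.02817731e-04 -9.99999632e-01]] [3.52183341e-01 3.15910464e-01 3.77360191e-02 1.29343784e+00
 2.63529864e-04 4.32592962e-01]
```

View pics/w1.png

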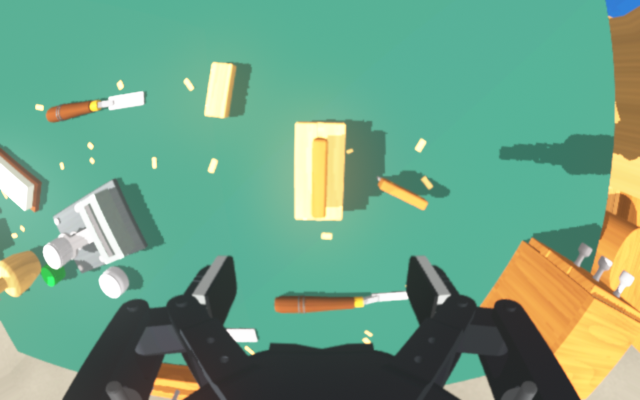

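The wrist view shows the rest at columns 295-345, rows 122-220. The scraper back in it is a darker orange strip at about (319,178), and the small look-alike is at (403,193).

```bash
cat >> h.py <<'E'
def rect(mask,uv):
    n,l,s,_=cv2.connectedComponentsWithStats(mask.astype(np.uint8));k=l[int(uv[1]),int(uv[0])]
    cs,_=cv2.findContours((l==k).astype(np.uint8),cv2.RETR_EXTERNAL,cv2.CHAIN_APPROX_NONE)
    return cv2.boxPoints(cv2.minAreaRect(max(cs,key=cv2.contourArea))),s[k]
def prect(name,box,z,st,lab=""):
    P=cast(name,box,z,st)[:,:2]*1e3;e=[P[1]-P[0],P[2]-P[1]];e.sort(key=np.linalg.norm)
    a=np.degrees(np.arctan2(e[1][1],e[1][0]));a=(a+90)%180-90
    print(lab,"c",P.mean(0).round(1),"size",np.linalg.norm(e[1]).round(1),np.linalg.norm(e[0]).round(1),"ang",a.round(1))
E
python3 - <<'E'
from h import *
st=read_state();im=cv2.imread("pics/w1.png");hsv=cv2.cvtColor(im,cv2.COLOR_BGR2HSV)
for p in [(319,150),(319,178),(317,210),(302,170),(336,170),(319,130)]: print(p,hsv[p[1],p[0]])
E
```

```text
(319, 150) [ 24 139 255]
(319, 178) [ 25 139 255]
(317, 210) [ 25 135 255]
(302, 170) [ 30  46 255]
(336, 170) [ 26 101 254]
(319, 130) [ 30  28 255]
```

```bash
python3 - <<'E'
from h import *
st=read_state();im=cv2.imread("pics/w1.png");hsv=cv2.cvtColor(im,cv2.COLOR_BGR2HSV)
for lo in (115,125):
    m=(hsv[...,0]<32)&(hsv[...,1]>lo)&(hsv[...,2]>200)
    b,s=rect(m,(319,178)); print(s,b.round(0).tolist()); prect("wrist",b,.08,st,"back")
m=(hsv[...,0]<34)&(hsv[...,2]>150)
b,s=rect(m,(302,170)); print(s); prect("wrist",b,.038,st,"rest")
# scene: row-wise lean check
m=(hsv[...,0]<32)&(hsv[...,1]>115)&(hsv[...,2]>200)
for r in (145,160,175,190,205): print(r,np.flatnonzero(m[r,300:345])[[0,-1]]+300)
E
```

```text
[ 312  137   21   81 1357] [[312.0, 137.0], [332.0, 137.0], [332.0, 217.0], [312.0, 217.0]]
back c [489.8 261.7] size 96.1 22.7 ang -3.6
[ 312  137   17   80 1163] [[312.0, 216.0], [313.0, 137.0], [328.0, 137.0], [327.0, 216.0]]
back c [489.1 259.4] size 94.9 17.2 ang -5.7
[ 294  121   60  100 5023]
rest c [491.1 263.9] size 132.9 74.6 ang -2.7
145 [313 344]
160 [313 344]
175 [312 343]
190 [312 343]
205 [312 342]
```

Request:
apply_moves:
  steps:
    - [2, 3, -30, 0]
    - [0, 0, -40, 0]
    - [0, 0, -40, 0]
    - [0, 0, -20, 0]
    - [0, 0, 0, 0]

```text
time: 2.65
eef_pos: [0.4864, 0.2564, 0.1582]
orientation: [[-0.996, 0.087, -0.006], [0.087, 0.996, -0.002], [0.006, -0.003, -1.0]]
contact_force: [-0.7, -0.6, 0.8]
finger_gap: 0.994
gripper_force: 0.0
```

```bash
python3 - <<'E'
from h import *
st,im=shot("wrist","w2");print(st["eef_pos"])
hsv=cv2.cvtColor(im,cv2.COLOR_RGB2HSV)
c=im[100:400,180:480];cv2.imwrite("pics/w2c.png",cv2.resize(c,None,fx=2,fy=2)[:,:,::-1])
m=(hsv[...,0]<32)&(hsv[...,1]>125)&(hsv[...,2]>200)
for r in range(150,330,12):
    f=np.flatnonzero(m[r,250:400]); print(r,(f[[0,-1]]+250) if len(f) else 0)
E
```

```text
[0.48642216 0.25636111 0.15822706]
150 0
162 [308 332]
174 [308 332]
186 [308 331]
198 [308 331]
210 [308 331]
222 [308 330]
234 [308 330]
246 [308 329]
258 [308 328]
270 [309 327]
282 0
294 0
306 0
318 0
```

View pics/w2c.png

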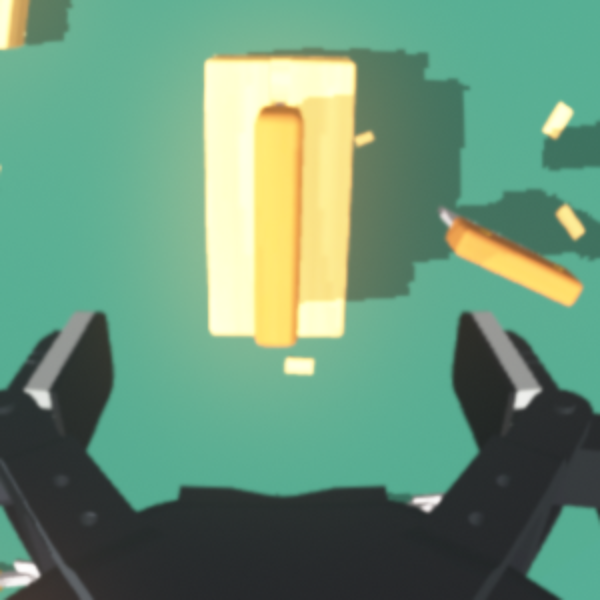

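The crop shows the scraper back from (256–302,105) to (255–297,347), nearly centred on the rest. It looks upright to within a few degrees.

```bash
python3 - <<'E'
from h import *
st=read_state()
prect("wrist",[[308,154],[331.5,154],[328.5,273],[307.5,273]],.08,st,"back")
prect("wrist",[[282.5,130],[357.5,132],[352,267],[285,267]],.038,st,"rest")
print(st["eef_pos"],st["orientation"][:,0])
E
```

```text
back c [492.  255.2] size 97.4 17.0 ang -5.8
rest c [493.8 255.1] size 128.5 64.0 ang -5.4
[0.48772918 0.25684196 0.16035847] [-0.99620034  0.0870499   0.00268106]
```

Request:
apply_moves:
  steps:
    - [4, -1, -30, -0.6]
    - [0, 0, -30, 0]
    - [0, 0, -30, 0]
    - [0, 0, -24, 0]
    - [0, 0, 0, 0]

```text
time: 3.2
eef_pos: [0.4918, 0.2558, 0.0462]
orientation: [[-0.995, 0.098, -0.003], [0.098, 0.995, -0.001], [0.003, -0.001, -1.0]]
contact_force: [-0.4, -1.0, 0.4]
finger_gap: 0.995
gripper_force: 0.0
```

Request:
apply_moves:
  steps:
    - [0, 0, 0, 0]
    - [0, 0, 0, 0]
    - [0, 0, 0, 0]
    - [0, 0, 0, 0]
    - [0, 0, 0, 0]
  claw: 10

```text
time: 3.7
eef_pos: [0.4932, 0.2553, 0.0482]
orientation: [[-0.995, 0.098, 0.001], [0.098, 0.995, -0.002], [-0.001, -0.002, -1.0]]
contact_force: [-0.5, -2.2, 5.3]
finger_gap: 0.2
gripper_force: 61.1
```

Request:
apply_moves:
  steps:
    - [0, 0, 0, 0]
    - [0, 0, 0, 0]
    - [0, 0, 0, 0]
    - [0, 0, 0, 0]
    - [0, 0, 0, 0]

```text
time: 4.2
eef_pos: [0.4932, 0.2554, 0.0482]
orientation: [[-0.995, 0.098, 0.001], [0.098, 0.995, -0.002], [-0.001, -0.002, -1.0]]
contact_force: [-0.6, -5.1, 7.7]
finger_gap: 0.198
gripper_force: 61.6
```

Request:
apply_moves:
  steps:
    - [0, 0, 8, 0]
    - [0, 0, 12, 0]
    - [0, 0, 15, 0]
    - [0, 0, 30, 0]
    - [0, 0, 30, 0]

```text
time: 4.7
eef_pos: [0.4924, 0.2565, 0.1439]
orientation: [[-0.995, 0.097, -0.0], [0.097, 0.995, 0.0], [0.0, 0.0, -1.0]]
contact_force: [-0.2, 0.2, -1.0]
finger_gap: 0.199
gripper_force: 60.4
```

Request:
apply_moves:
  steps:
    - [0, 0, 30, 0]
    - [0, -10, 25, 0]
    - [0, -20, 0, 2]
    - [5, -30, 0, 2]
    - [5, -35, 0, 2]

```text
time: 5.2
eef_pos: [0.5029, 0.1613, 0.1987]
orientation: [[-1.0, -0.011, 0.002], [-0.011, 1.0, 0.001], [-0.002, 0.001, -1.0]]
contact_force: [0.8, -0.4, -1.5]
finger_gap: 0.202
gripper_force: 60.5
```

Request:
apply_moves:
  steps:
    - [5, -40, 0, 2]
    - [5, -40, 0, 2]
    - [5, -40, 0, 2]
    - [5, -40, 0, 2]
    - [5, -30, 0, 1]

```text
time: 5.7
eef_pos: [0.528, -0.0307, 0.1985]
orientation: [[-0.986, -0.164, 0.001], [-0.164, 0.986, 0.0], [-0.001, -0.0, -1.0]]
contact_force: [-0.1, 1.0, -1.3]
finger_gap: 0.201
gripper_force: 60.4
```

```bash
python3 - <<'E'
from h import *
st,im=shot("wrist","w3");print(st["time"],st["eef_pos"],st["orientation"],st["finger_gap"],st["contact_force"])
E
```

```text
5.7 [ 0.52795724 -0.03071339  0.1984757 ] [[-9.86421430e-01 -1.64227875e-01  1.40250589e-03]
 [-1.64228034e-01  9.86422401e-01  2.19336175e-06]
 [-1.38382344e-03 -2.28167205e-04 -9.99999016e-01]] 0.20096161176276728 [-0.08352951  0.99785218 -1.29086565]
```

View pics/w3.png

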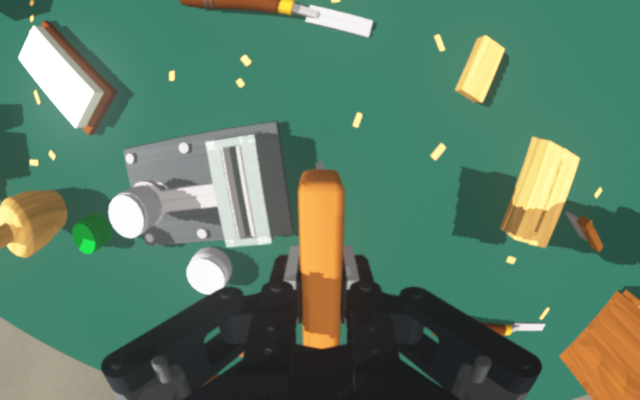

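The wrist view shows the dresser block's top, with corners at (207,141), (255,136), (271,243) and (226,247). The dark slot runs from about (232,140) to (249,240), the collar top is at (128,214), and the scraper is held upright.

```bash
python3 - <<'E'
from h import *
st=read_state();im=cv2.imread("pics/w3.png")
prect("wrist",[[207,141],[255,136],[271,243],[226,247]],.052,st,"block")
g=cv2.cvtColor(im,cv2.COLOR_BGR2GRAY)
P=[]
for r in range(148,234,6):
    x0=int(232+(r-140)*.17); row=g[r,x0-14:x0+20].astype(int); 
    f=np.flatnonzero(row<110); 
    if len(f): P.append([x0-14+f.mean(),r]); 
    if r%24==4: print(r,x0-14,row)
P=np.array(P);print(P.round(1).tolist())
W=cast("wrist",P,.05,st)[:,:2]*1e3; v=cv2.fitLine(W.astype(np.float32),cv2.DIST_HUBER,0,.01,.01).ravel();print(v,np.degrees(np.arctan2(v[1],v[0])))
# collar from wrist
print("collar",cast("wrist",[[128,214]],.09,st)*1e3)
E
```

```text
block c [ 546.9 -113.6] size 109.8 48.9 ang 14.9
148 219 [227 228 233 214 175 156 152 151 150 143 120 102  95  94  94 106 153 210
 235 233 208 184 203 220 225 226 225 225 226 226 227 228 228 228]
172 223 [213 203 218 206 170 147 144 146 146 138 117  98  94  94  95 110 163 218
 236 232 207 190 210 222 224 224 224 224 223 223 224 223 224 224]
196 227 [219 209 207 212 187 155 146 147 150 144 124 103  95  94  94 106 156 216
 239 237 215 195 206 220 223 223 223 223 223 223 222 223 223 223]
220 231 [223 222 219 223 220 175 148 146 148 148 137 116  98  93  92  95 127 199
 234 239 228 191 192 212 220 221 221 221 220 220 220 220 220 220]
[[232.0, 148.0], [233.0, 154.0], [233.5, 160.0], [234.5, 166.0], [235.5, 172.0], [237.0, 178.0], [238.0, 184.0], [238.5, 190.0], [240.0, 196.0], [241.0, 202.0], [242.0, 208.0], [243.5, 214.0], [244.5, 220.0], [245.5, 226.0], [247.0, 232.0]]
[ 9.6401745e-01  2.6583907e-01  5.5280249e+02 -1.1165190e+02] 15.416815
collar [[ 573.46216766 -220.45719246   90.        ]]
```

Request:
apply_moves:
  steps:
    - [4, -20, 0, 1.3]
    - [4, -20, 0, 1.3]
    - [4, -20, -20, 1.4]
    - [4, -17, -30, 1.4]
    - [2, -4, -30, 0]

```text
time: 6.25
eef_pos: [0.5469, -0.1112, 0.1177]
orientation: [[-0.967, -0.255, 0.003], [-0.255, 0.967, -0.001], [-0.002, -0.002, -1.0]]
contact_force: [-0.3, 0.4, -1.4]
finger_gap: 0.198
gripper_force: 60.5
```

Request:
apply_moves:
  steps:
    - [0, 0, 0, 0]
    - [0, 0, 0, 0]
    - [0, 0, 0, 0]
    - [0, 0, 0, 0]
    - [0, 0, 0, 0]

```text
time: 6.75
eef_pos: [0.5464, -0.1096, 0.1185]
orientation: [[-0.967, -0.256, 0.002], [-0.256, 0.967, -0.001], [-0.002, -0.001, -1.0]]
contact_force: [0.9, -0.0, -1.9]
finger_gap: 0.201
gripper_force: 60.3
```

```bash
python3 - <<'E'
from h import *
st,im=shot("wrist","w4");print(st["time"],st["eef_pos"],st["orientation"],st["finger_gap"],st["contact_force"])
s2,sc=shot("scene","s4")
a=im[60:260,200:440];b=sc[140:240,230:350]
cv2.imwrite("pics/c4.png",np.vstack([cv2.resize(a,(660,550//2*1)),cv2.resize(b,(330,275)).repeat(1,1) if 0 else cv2.copyMakeBorder(cv2.resize(b,(330,275)),0,0,0,330,cv2.BORDER_CONSTANT)])[:,:,::-1])
E
```

```text
6.75 [ 0.54637812 -0.10956741  0.1185359 ] [[-9.66610430e-01 -2.56244027e-01  1.80988363e-03]
 [-2.56245355e-01  9.66611621e-01 -5.40465874e-04]
 [-1.61096339e-03 -9.86194224e-04 -9.99998216e-01]] 0.2008656083719897 [ 0.91903278 -0.02795956 -1.88403092]
```

View pics/c4.png

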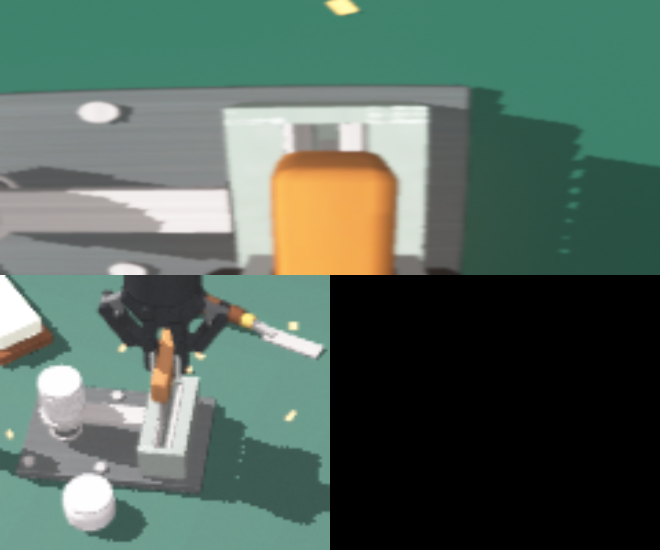

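The crops show the block's near edge at about row 140, columns 281–356. The slot's near end is centred at about column 319, and the scraper back at about column 321, so it's nearly aligned above the slot. I'll measure this offset.

```bash
python3 - <<'E'
from h import *
st=read_state();im=cv2.imread("pics/w4.png");g=cv2.cvtColor(im,cv2.COLOR_BGR2GRAY).astype(int)
R=st["orientation"];o=st["eef_pos"]
def tl(uv,z): return ((cast("wrist",uv,z,st)-o)@R*1e3).round(1)
for r in (148,151,154): print(r,g[r,276:362].tolist())
for r in (150,200,240): print(r,"R",g[r,340:372].tolist())
for r in (150,200,230): print(r,"L",g[r,270:300].tolist())
print("col",g[132:150,300].tolist())
E
```

```text
148 [139, 140, 140, 141, 152, 195, 232, 233, 229, 230, 232, 231, 229, 231, 234, 236, 237, 238, 240, 238, 236, 235, 242, 247, 249, 248, 244, 236, 227, 223, 218, 218, 218, 218, 218, 219, 219, 218, 219, 220, 220, 219, 218, 218, 218, 217, 217, 219, 222, 219, 217, 221, 225, 226, 225, 222, 223, 232, 240, 242, 241, 240, 236, 232, 230, 233, 240, 244, 244, 246, 247, 246, 247, 248, 248, 247, 245, 242, 231, 182, 123, 96, 92, 91, 92, 91]
151 [140, 140, 140, 140, 148, 179, 216, 226, 226, 226, 226, 225, 225, 225, 226, 227, 228, 227, 226, 226, 225, 226, 226, 227, 227, 224, 221, 235, 242, 233, 192, 156, 147, 147, 148, 149, 145, 135, 137, 147, 152, 153, 151, 152, 152, 154, 164, 200, 235, 239, 237, 237, 238, 238, 234, 202, 173, 181, 206, 223, 225, 226, 225, 224, 223, 224, 224, 224, 225, 225, 225, 226, 226, 226, 226, 226, 226, 226, 214, 161, 107, 93, 92, 92, 91, 92]
154 [137, 137, 138, 138, 144, 171, 205, 222, 225, 224, 224, 224, 224, 224, 224, 224, 225, 226, 227, 227, 227, 227, 227, 226, 226, 225, 228, 239, 244, 234, 191, 151, 142, 141, 143, 144, 140, 126, 125, 137, 145, 148, 148, 148, 148, 150, 163, 
[... 506 characters left out ...]
13, 121, 165, 203, 219, 223, 224, 224, 224, 223, 222, 207, 163, 117, 97, 93, 92, 93, 93, 93, 93, 92, 93, 92, 92, 89, 83, 76, 72, 72, 72]
150 L [142, 141, 142, 141, 141, 141, 142, 141, 142, 142, 150, 188, 227, 233, 231, 230, 230, 230, 229, 229, 231, 234, 234, 231, 230, 228, 226, 226, 229, 233]
200 L [239, 239, 239, 239, 239, 238, 238, 238, 238, 238, 238, 234, 206, 164, 185, 214, 222, 223, 223, 224, 223, 223, 223, 223, 223, 223, 223, 218, 197, 183]
230 L [102, 101, 102, 102, 102, 102, 104, 103, 103, 104, 104, 104, 104, 97, 97, 142, 196, 219, 224, 223, 223, 223, 223, 223, 223, 223, 222, 218, 201, 185]
col [132, 128, 120, 116, 122, 146, 186, 215, 222, 222, 222, 222, 225, 233, 243, 249, 249, 243]
```

```bash
python3 - <<'E'
from h import *
st=read_state();R=st["orientation"];o=st["eef_pos"]
def tl(uv,z): return ((cast("wrist",uv,z,st)-o)@R*1e3).round(1).tolist()
print("block near",tl([[281.2,152],[354.9,152]],.052))
print("block R edge",tl([[355.1,150],[354.2,200],[353,240]],.052),"L",tl([[281,150],[283.5,200],[285,230]],.052))
print("throat",tl([[313,152],[322.6,152]],.046),"mouth",tl([[302.5,152],[331.5,152]],.052))
print("near edge",tl([[300,137.5],[340,138]],.052))
print("back",tl([[299,180],[345,180]],o[2]+.030))
E
```

```text
block near [[47.5, -26.5, 66.0], [47.4, 23.5, 66.0]]
block R edge [[48.8, 23.6, 66.0], [13.4, 23.9, 66.0], [-17.3, 24.1, 66.0]] L [[48.9, -26.6, 66.0], [13.5, -25.9, 66.0], [-9.4, -25.7, 66.0]]
throat [[46.5, -5.0, 72.0], [46.5, 1.6, 72.0]] mouth [[47.3, -12.0, 66.0], [47.3, 7.6, 66.0]]
near edge [[57.2, -13.6, 66.0], [56.9, 13.3, 66.0]]
back [[49.9, -7.8, -30.0], [50.0, 9.3, -30.0]]
```

```bash
python3 - <<'E'
from h import *
st=read_state();R=st["orientation"];o=st["eef_pos"]
im=cv2.imread("pics/w4.png");hsv=cv2.cvtColor(im,cv2.COLOR_BGR2HSV)
m=(hsv[...,0]<25)&(hsv[...,1]>120)
for r in range(180,330,15):
    f=np.flatnonzero(m[r,285:365])+285
    if len(f)<5: continue
    q=((cast("wrist",[[f[0]-.5,r],[f[-1]+.5,r]],o[2]+.0325,st)-o)@R*1e3)
    print(r,f[[0,-1]],hsv[r,(f[0]+f[-1])//2],q[:,:2].round(1).tolist(),q[:,1].mean().round(2))
E
```

```text
180 [301 339] [ 13 162 157] [[50.5, -7.1], [50.5, 7.1]] 0.01
195 [299 343] [ 17 168 245] [[44.9, -7.9], [44.9, 8.7]] 0.37
210 [299 342] [ 17 167 246] [[39.0, -8.0], [39.0, 8.4]] 0.18
225 [300 342] [ 17 169 246] [[33.0, -7.8], [33.0, 8.6]] 0.37
240 [300 342] [ 17 169 246] [[26.7, -8.0], [26.7, 8.7]] 0.37
255 [300 342] [ 17 171 246] [[20.2, -8.1], [20.2, 8.9]] 0.38
270 [300 342] [ 17 172 247] [[13.3, -8.3], [13.3, 9.1]] 0.38
285 [301 341] [ 14 181 183] [[6.1, -8.1], [6.1, 8.9]] 0.38
300 [301 341] [ 14 182 182] [[-1.6, -8.4], [-1.6, 9.1]] 0.38
315 [302 340] [ 13 182 181] [[-9.9, -8.2], [-9.9, 9.0]] 0.38
```

Request:
apply_moves:
  steps:
    - [-0.6, -1.6, -10, 0.5]
    - [0, 0, -10, 0]
    - [0, 0, -5, 0]
    - [0, 0, -5, 0]
    - [0, 0, 0, 0]

```text
time: 7.35
eef_pos: [0.5445, -0.1112, 0.0863]
orientation: [[-0.965, -0.264, -0.002], [-0.264, 0.965, 0.001], [0.001, 0.001, -1.0]]
contact_force: [-0.4, -0.6, -2.3]
finger_gap: 0.202
gripper_force: 60.4
```

Request:
apply_moves:
  steps:
    - [0, 0, -4, 0]
    - [0, 0, -4, 0]
    - [0, 0, -4, 0]
    - [0, 0, 0, 0]
    - [0, 0, 0, 0]

```text
time: 7.85
eef_pos: [0.545, -0.1113, 0.0752]
orientation: [[-0.964, -0.264, -0.0], [-0.264, 0.964, 0.0], [0.0, 0.0, -1.0]]
contact_force: [-0.9, 0.6, -0.8]
finger_gap: 0.2
gripper_force: 60.2
```

Request:
apply_moves:
  steps:
    - [0, 0, -4, 0]
    - [0, 0, -4, 0]
    - [0, 0, -3, 0]
    - [0, 0, -2, 0]
    - [0, 0, 0, 0]

```text
time: 8.35
eef_pos: [0.5449, -0.1113, 0.0619]
orientation: [[-0.964, -0.264, -0.001], [-0.264, 0.964, 0.0], [0.0, 0.0, -1.0]]
contact_force: [-0.9, 0.8, -1.4]
finger_gap: 0.201
gripper_force: 60.2
```

Request:
apply_moves:
  steps:
    - [0, 0, -1, 0]
    - [0, 0, -1, 0]
    - [0, 0, -1, 0]
    - [0, 0, 0, 0]
    - [0, 0, 0, 0]

```text
time: 8.85
eef_pos: [0.5453, -0.1115, 0.06]
orientation: [[-0.965, -0.264, 0.001], [-0.264, 0.965, -0.0], [-0.001, -0.001, -1.0]]
contact_force: [-2.6, 1.1, 7.0]
finger_gap: 0.201
gripper_force: 61.4
```

Request:
apply_moves:
  steps:
    - [0, 0, 0, 0]
    - [0, 0, 0, 0]
    - [0, 0, 0, 0]
    - [0, 0, 0, 0]
    - [0, 0, 0, 0]
  claw: 60

```text
time: 9.35
eef_pos: [0.5451, -0.1114, 0.0593]
orientation: [[-0.964, -0.264, -0.0], [-0.264, 0.964, 0.0], [0.0, 0.0, -1.0]]
contact_force: [-0.4, 0.2, -1.0]
finger_gap: 0.705
gripper_force: 0.0
```

Request:
apply_moves:
  steps:
    - [0, 0, 10, 0]
    - [0, 0, 20, 0]
    - [0, 0, 30, 0]
    - [0, 0, 40, 0]
    - [0, 0, 40, 0]

```text
time: 9.85
eef_pos: [0.5447, -0.1112, 0.2013]
orientation: [[-0.964, -0.264, -0.0], [-0.264, 0.964, 0.0], [0.0, 0.0, -1.0]]
contact_force: [0.1, 0.9, -0.6]
finger_gap: 0.702
gripper_force: 0.0
```

Request:
apply_moves:
  steps:
    - [6, -20, 0, 0]
    - [6, -25, 0, 0]
    - [6, -25, 0, 0]
    - [6, -25, 0, 0]
    - [6, -15, 0, 0]
  claw: 75

```text
time: 10.35
eef_pos: [0.5753, -0.2231, 0.2001]
orientation: [[-0.965, -0.263, 0.001], [-0.263, 0.965, -0.001], [-0.0, -0.001, -1.0]]
contact_force: [-0.4, 0.8, 0.0]
finger_gap: 0.877
gripper_force: 0.0
```

Request:
apply_moves:
  steps:
    - [0, 0, 0, 0]
    - [0, 0, 0, 0]
    - [0, 0, 0, 0]
    - [0, 0, 0, 0]
    - [0, 0, 0, 0]

```text
time: 10.85
eef_pos: [0.5751, -0.2207, 0.1996]
orientation: [[-0.964, -0.265, 0.0], [-0.265, 0.964, 0.0], [-0.0, -0.0, -1.0]]
contact_force: [0.8, -0.2, -0.4]
finger_gap: 0.879
gripper_force: 0.0
```

```bash
python3 - <<'E'
from h import *
st,im=shot("wrist","w5");print(st["time"],st["eef_pos"],st["orientation"][:,0],st["finger_gap"],st["contact_force"])
s2,sc=shot("scene","s5")
b=sc[130:250,210:350]
cv2.imwrite("pics/c5.png",np.hstack([cv2.resize(im[60:400,180:480],(480,544)),cv2.copyMakeBorder(cv2.resize(b,(320,274)),0,270,0,0,cv2.BORDER_CONSTANT)])[:,:,::-1])
E
```

```text
10.85 [ 0.57505877 -0.22066598  0.19955411] [-9.64274059e-01 -2.64906637e-01 -1.13226951e-04] 0.8794804624190129 [ 0.84514476 -0.17436317 -0.39558514]
```

View pics/c5.png

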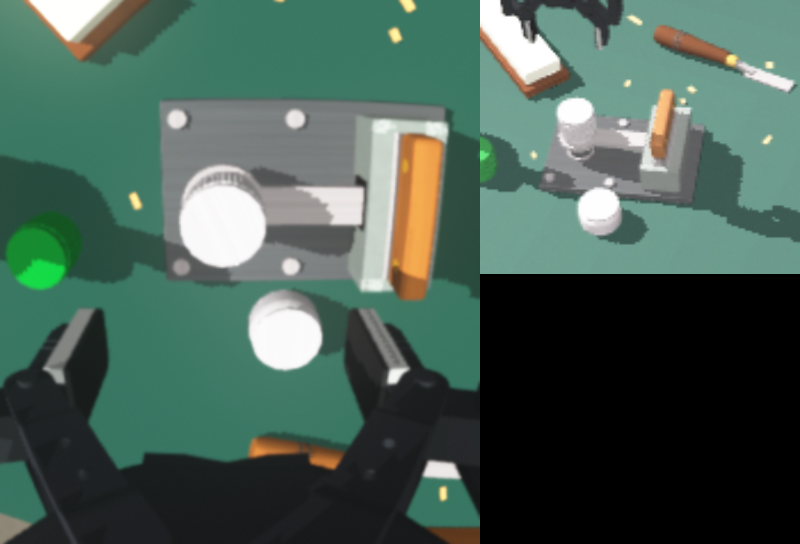

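The scraper stands seated in the dresser slot. The collar top is a white disc at about (223,217) in the crop, which is wrist pixel (319,196). The tin and the green look-alike are clear of it.

```bash
python3 - <<'E'
from h import *
st=read_state();im=cv2.imread("pics/w5.png")
hsv=cv2.cvtColor(im,cv2.COLOR_BGR2HSV)
m=((hsv[...,1]<25)&(hsv[...,2]>235)).astype(np.uint8)
n,l,s,_=cv2.connectedComponentsWithStats(m);k=l[200,319];print(s[k])
cs,_=cv2.findContours((l==k).astype(np.uint8),cv2.RETR_EXTERNAL,cv2.CHAIN_APPROX_NONE)
c=max(cs,key=cv2.contourArea);P=cast("wrist",c[:,0,:],.09,st)[:,:2]*1e3
print(cv2.minEnclosingCircle(P.astype(np.float32)),cv2.fitEllipse(P.astype(np.float32)),st["eef_pos"])
E
```

```text
[ 293  177   52   49 2037]
((576.49951171875, -222.59130859375), 22.799617767333984) ((576.1769409179688, -222.085205078125), (42.80929183959961, 44.261348724365234), 159.8990936279297) [ 0.57510003 -0.22092034  0.19946631]
```

Request:
apply_moves:
  steps:
    - [1, -1.5, -40, 0]
    - [0, 0, -40, 0]
    - [0, 0, -35, 0]
    - [0, 0, -16, 0]
    - [0, 0, -10, 0]

```text
time: 11.45
eef_pos: [0.5752, -0.2222, 0.0566]
orientation: [[-0.964, -0.264, -0.002], [-0.264, 0.964, 0.001], [0.002, 0.002, -1.0]]
contact_force: [0.7, 0.3, 0.4]
finger_gap: 0.877
gripper_force: 0.0
```

Request:
apply_moves:
  steps:
    - [0, 0, 0, 0]
    - [0, 0, 0, 0]
    - [0, 0, 0, 0]
    - [0, 0, 0, 0]
    - [0, 0, 0, 0]
  claw: 35

```text
time: 11.95
eef_pos: [0.5768, -0.2231, 0.0596]
orientation: [[-0.964, -0.264, 0.002], [-0.264, 0.964, -0.001], [-0.002, -0.001, -1.0]]
contact_force: [-0.8, 1.1, 6.1]
finger_gap: 0.525
gripper_force: 62.0
```

Request:
apply_moves:
  steps:
    - [0, 0, 0, 0]
    - [0, 0, 0, 0]
    - [0, 0, -3, 0]
    - [0, 0, 0, 0]
    - [0, 0, 0, 0]

```text
time: 12.45
eef_pos: [0.577, -0.2231, 0.059]
orientation: [[-0.964, -0.264, 0.003], [-0.264, 0.964, -0.001], [-0.002, -0.002, -1.0]]
contact_force: [-8.9, 6.4, 30.8]
finger_gap: 0.525
gripper_force: 64.9
```

Request:
apply_moves:
  steps:
    - [0, 0, 4, 0]
    - [0, 0, 0, 7.4]
    - [0, 0, -2.5, 0]
    - [0, 0, 0, 0]
    - [0, 0, 0, 0]

```text
time: 12.95
eef_pos: [0.5768, -0.2231, 0.0589]
orientation: [[-0.923, -0.384, 0.002], [-0.384, 0.923, -0.001], [-0.001, -0.002, -1.0]]
contact_force: [-5.7, 3.1, 18.4]
finger_gap: 0.529
gripper_force: 63.8
```

Request:
apply_moves:
  steps:
    - [0, 0, 2.5, 0]
    - [0, 0, 0, 7.4]
    - [0, 0, -2.5, 0]
    - [0, 0, 0, 0]
    - [0, 0, 0, 0]

```text
time: 13.45
eef_pos: [0.5766, -0.2225, 0.0567]
orientation: [[-0.866, -0.499, 0.001], [-0.499, 0.866, 0.001], [-0.001, 0.0, -1.0]]
contact_force: [1.9, 2.2, -0.2]
finger_gap: 0.524
gripper_force: 61.7
```

Request:
apply_moves:
  steps:
    - [0, 0, 0, 5]
    - [0, 0, -2, 0]
    - [0, 0, -1, 0]
    - [0, 0, 0, 0]
    - [0, 0, 0, 0]

```text
time: 13.95
eef_pos: [0.5762, -0.2229, 0.0538]
orientation: [[-0.819, -0.574, 0.0], [-0.574, 0.819, -0.0], [-0.0, -0.0, -1.0]]
contact_force: [1.3, 1.2, 1.7]
finger_gap: 0.522
gripper_force: 61.9
```

Request:
apply_moves:
  steps:
    - [0, 0, -2, 0]
    - [0, 0, -1, 0]
    - [0, 0, 0, 0]
    - [0, 0, 0, 0]
    - [0, 0, 0, 0]

```text
time: 14.45
eef_pos: [0.5762, -0.2229, 0.0508]
orientation: [[-0.818, -0.575, 0.0], [-0.575, 0.818, -0.0], [-0.0, -0.0, -1.0]]
contact_force: [0.3, 2.0, 4.8]
finger_gap: 0.525
gripper_force: 62.2
```

Request:
apply_moves:
  steps:
    - [0, 0, -2, 0]
    - [0, 0, -2, 0]
    - [0, 0, -1, 0]
    - [0, 0, 0, 0]
    - [0, 0, 0, 0]

```text
time: 14.95
eef_pos: [0.5762, -0.2229, 0.0467]
orientation: [[-0.818, -0.575, 0.001], [-0.575, 0.818, -0.0], [-0.0, -0.001, -1.0]]
contact_force: [-1.8, 2.7, 12.7]
finger_gap: 0.524
gripper_force: 63.2
```

Request:
apply_moves:
  steps:
    - [0, 0, -1, 0]
    - [0, 0, -0.5, 0]
    - [0, 0, 0, 0]
    - [0, 0, 0, 0]
    - [0, 0, 0, 0]

```text
time: 15.45
eef_pos: [0.5763, -0.2229, 0.0466]
orientation: [[-0.818, -0.575, 0.001], [-0.575, 0.818, -0.001], [-0.001, -0.001, -1.0]]
contact_force: [-7.3, 5.5, 26.8]
finger_gap: 0.526
gripper_force: 64.9
```

```bash
python3 - <<'E'
from h import *
s2,sc=shot("scene","s6");print(s2["eef_pos"],s2["contact_force"])
cv2.imwrite("pics/c6.png",cv2.resize(sc[120:260,180:360],(720,560))[:,:,::-1])
E
```

```text
[ 0.57631289 -0.2229249   0.04659118] [-7.30162619  5.51982061 26.83630686]
```

View pics/c6.png

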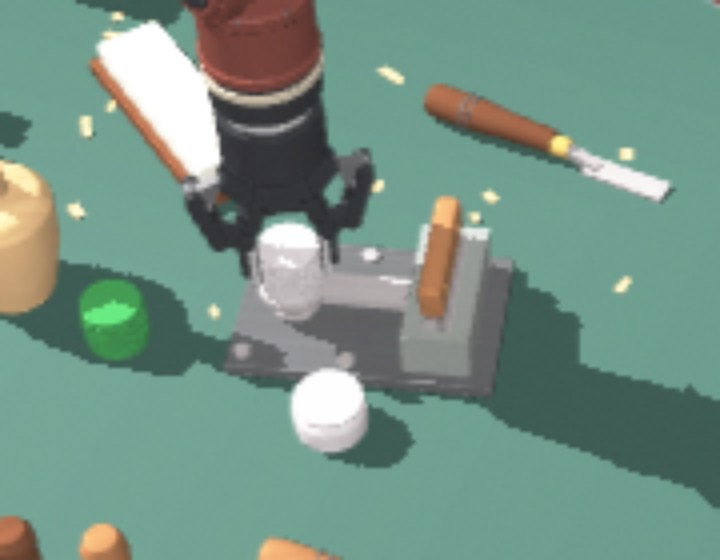

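The scene view shows the collar held and sunk low on the post, the scraper seated in the slot, and the bystanders untouched. I'll check the collar's height, then hand in.

```bash
python3 - <<'E'
from h import *
c=get_calibration("scene")
for z in (.090,.085,.077):
    p=c["camera_matrix"]@(c["R"]@np.array([.5762,-.2225,z])+c["t"]);print(z,p[:2]/p[2])
for t in ("s5","s6"):
    hsv=cv2.cvtColor(cv2.imread(f"pics/{t}.png"),cv2.COLOR_BGR2HSV)[160:205,240:265]
    for u in (9,12): print(t,240+u,hsv[:,u,2].tolist())
E
```

```text
0.09 [251.18008499 177.82923485]
0.085 [251.34584363 178.98918848]
0.077 [251.60926362 180.83256125]
s5 249 [91, 90, 73, 78, 85, 92, 90, 91, 91, 93, 104, 159, 162, 237, 254, 254, 254, 254, 254, 254, 254, 254, 254, 254, 204, 192, 205, 201, 189, 189, 190, 187, 187, 175, 240, 157, 192, 213, 201, 151, 146, 146, 149, 149, 151]
s5 252 [157, 157, 105, 91, 90, 90, 91, 90, 103, 159, 160, 160, 188, 254, 254, 254, 254, 254, 254, 254, 254, 254, 254, 254, 222, 197, 186, 186, 191, 191, 190, 186, 196, 181, 175, 162, 143, 93, 92, 235, 148, 148, 146, 147, 151]
s6 249 [57, 57, 56, 56, 57, 57, 51, 56, 54, 55, 56, 55, 56, 108, 161, 163, 250, 255, 254, 254, 255, 254, 217, 212, 228, 228, 218, 193, 202, 189, 196, 194, 193, 192, 188, 185, 203, 169, 204, 153, 149, 149, 149, 149, 154]
s6 252 [55, 55, 55, 56, 56, 55, 53, 56, 57, 57, 55, 58, 54, 134, 162, 195, 254, 254, 255, 255, 255, 254, 216, 216, 218, 254, 249, 201, 196, 190, 188, 188, 189, 190, 194, 197, 180, 160, 148, 176, 116, 143, 149, 151, 154]
```

```bash
python3 -c "
from rig import *
print(job_done())"
```

```text
the job is handed in; nothing more can be done
None
```

I handed the job in with the scraper seated on the dresser's slot floor and the collar still gripped and pressed home against its stop (about 27 N, its top about 13 mm lower in the scene view). It took about 15.5 s of robot time, and the other things on the bench were not touched.

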